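# Bay a used recorder square in its fence corner and hang its tag

## Robot

A 7-joint arm with a two-finger parallel gripper is mounted at the origin on the work surface. World frame = base frame: x ahead of the robot, y to its left, z up, the work surface at z = 0. Lengths are in m, angles in rad, forces in N, time in s.
With the tool pointing down it reaches from about 0.425 to 1.025 m from the base axis. Payload 9.4 kg.
Tool frame: the origin (TCP) lies midway between the tips of the shut fingers; the grasp point (between the pads) lies 19 mm behind it; z points along the fingers, y is the direction in which the jaws open and shut (so a half turn about z gives the same grasp; the last joint's range is limited). The gripper opens to 85 mm and grips with 20 to 120 N. Pads are 22 mm wide; open, the fingers measure 114 mm over their backs; the gripper's body (76 mm by 85 mm) begins 54 mm behind the grasp point. The pads swing forward as they close: fully open they stand 13 mm farther back than shut.
Start: joints at [1.165, 0.599, -0.003, 1.599, 0.002, 0.943, -0.08], TCP at [0.234, -0.686, 0.231] pointing down, gripper open.
Joint ranges: [-2.57, 2.57], [-0.35, 1.97], [-1.29, 1.29], [0.11, 2.56], [-1.05, 4.19], [0.11, 1.86], [-2.63, 2.63]. Speed limits (rad/s): [2.22, 2.22, 3.01, 3.01, 3.14, 3.14, 3.14].

## Interface

Orientations are given as a unit quaternion [w, x, y, z].
In Python, from bench import r gives the robot as it stands.
- The arm moves only by the tool drive_tool, never from a script. Its arguments are lists of equal length, an entry for each row: "offset": the shift along the tool's x, y, z in m, a list of three; "twist": the turn about the tool's z in rad; "gripper": the opening, from -1 (shut) to 1 (fully open). A call has 1 to 10 rows; each row shifts and turns the pose as measured when the row begins, along the tool's axes as they then stand; what a row does not reach is not made up. A row lasts 1/8 s, in which the tool goes at most 62.5 mm and 10.7 degrees, less where a joint would pass 70% of its speed; a pose out of reach is approached as far as the arm can. A call with a gripper value outside its range is refused whole. The fingers move at their own pace and stop on an object; "force" is the grip in N (left out, the last holds). Time passes only in rows, so rows that do not move let the fingers close. It gives the time, the measured TCP pose, the force and the opening at its end, in the units of the state.
- r.read_state(): the state, without advancing time (a new reading comes with each control period).
- r.read_camera(name): name is "scene" or "top" or "wrist"; returns a dict with "frame" (480x640x3 uint8, red, green, blue), "depth" (480x640 float32, m along the optical axis (not along the pixel's ray), 0 where there is no reading), "fx", "fy", "cx", "cy" (pixels), "rvec" (rotation vector, rad) and "tvec" (3), from world to camera coordinates, as OpenCV has them; the wrist camera has in their place "hand_eye" (4x4, takes a point from camera to tool coordinates, whose origin is the TCP and whose axes are the flange's). Camera axes: x right, y down, z forward; pixel columns grow to the right and rows downward; lengths in m; the calibration is good to about 2 mm. A picture is of the moment at which its call begins: read the wrist's pose just before it.
- r.close_job(): hands the job in, once; it reports no verdict.
Trained networks look in a picture, given as the dict that the camera call returned (one of the last four; its "shot" number tells which), for a name from the list of things; names that differ only in an ending like _2 or _b are one class to them, and where a whole thing is asked for, a point or a joint stands for the part that bears it (a point fixed in the world has none). Each returns a list of dicts, best first, with "p" (0 to 1); they miss things now and then, are a little off and sometimes report something else, mostly with a low value. They report only what shows in the picture. A call takes as long as a camera call. They do not tell look-alikes from the thing itself.
- r.outline_of(target, picture): "region" (480x640 bool, what is visible of it) and "uv" ([column, row] in pixels, amid what is visible of it).
The state is a dict: "clock": time; "q": joint angles; "qd": joint speeds; "tau": joint torques, N m; "tcp_pos": TCP position; "orientation": TCP orientation; "ft_force": force on the tool from outside, world axes, zero at the start; "moment": the same for the moment, N m; "gripper_width": finger opening in m.
Only numpy, scipy, OpenCV 4.12 (cv2) and the standard library are available. Lean on these libraries where they do the work, as an engineer would, in place of code of your own. Each camera call takes 0.05 s, during which the arm holds its last target. There are 200 camera calls.

## Task

On the sales table, push the flat black cassette recorder fully home into the corner of the aluminium L-shaped fence, square and flush against both fences and lying flat. Then hang its plywood tag by the hole on the leaning steel peg of the post beside the corner and let go. Leave the other goods on the table where they are and do not tip the recorder up.

Things in the scene. Friction and masses are not known exactly. Their poses are not given: they have to be found in the camera images.
- dock: Fixed bay: two low aluminium fences (30 high, 12 thick) forming an L on the table, yawed up to 17 degrees. Origin: inner corner of the L on the table, z up. Far fence: inner face is the plane x = 0, from the corner 170 mm to -y. Left fence: inner face is y = 0, from the corner 102 mm to -x. The recorder belongs at x < 0, y < 0.
- post (a point): Top centre of the bay's fixed plywood post, just outside the corner: 24 thick (x), 30 wide (y), 168 high, beside the left fence; its front face is the dock's plane x = 0, from y = 30 to 60 mm, and carries the peg.
- peg: Fixed straight steel peg, 8 diameter, 55 long. Origin: its root in the post's front face, at x = 0, y = 45, z = 150 mm in the dock's frame. Its own z axis runs from root to tip, leaning 45 degrees from vertical towards the dock's -x (towards the robot); its y axis is the dock's y. Nothing is above it; the post behind rises 18 mm above the root.
- recorder: Flat black cassette recorder, 90 (x) by 150 (y) by 40 high, about 0.5 kg, lying flat and loose on the table in front of the fence corner, yawed up to 20 degrees from the dock. Too wide to grasp, slides when pushed with 3 to 10 N. Grey keys along its -x edge. Origin: centre of its underside; its x axis points to the far fence, y to the left fence.
- recorder_fl (a point): the recorder's corner (+x, +y), at half height: ends at the dock's inner corner
- recorder_fr (a point): the recorder's corner (+x, -y), at half height: ends at the far fence
- recorder_nl (a point): the recorder's corner (-x, +y), at half height: ends at the left fence
- tag: Loose plywood tag, 95 (x) by 40 (y) by 10 thick, 30 g, flat on the table to the right of the recorder. Origin: centre of its underside. A round 15 mm hole goes through near its +x end. Pick it across its 40 mm width. It slips onto the peg only within about 25 degrees of square to it; its end meets the post with the hole about 20 mm from the root. Let go there, it stays on.
- tag_hole (a point): centre of the tag's hole, at mid thickness: 33.5 mm towards +x from the tag's centre, 5 mm above its underside; the tag may be turned somewhat about the peg when it goes on
- adaptor: bystander: grey mains adaptor, 66 by 46 by 36 high with two 16 mm pins on +x; origin under its centre; loose
- tin: bystander: round steel tin, 60 diameter, 45 high; origin under its centre; loose
- meter: bystander: grey hand-held meter, 130 by 80 by 36; origin under its centre; loose
- cassette: bystander: cassette lying flat, 64 by 100 by 12; origin under its centre; loose
- driver: bystander: screwdriver lying on the table near the robot, about 200 long; loose
There are look-alikes about, which are no part of the job. Of the things shaped like the tag, the plywood one is meant.

How it is judged:
By the outcome, as a careful person would: the job done as asked, in the order asked, and still so for the second after the job is handed in, with the robot touching nothing.
It also fails if it takes over 69 s, if anything falls off the work surface, if the arm or the gripper's body presses on something with over 40 N, if the wrist force passes 120 N, or if a joint passes its speed limit or range.

## Working session

There is one attempt and no reset: what is moved stays moved. The work goes in short steps, Python scripts to look and compute and a tool call to move; the robot and the scene stay as the last step left them, time stands still between calls to the robot, and variables do not carry over. Pictures are saved under pics/ and viewed, about 8 in all and at most 12, crops included, and the job is handed in when it is done.

Besides the shell and the picture viewer there is one more tool, called as a command line: name --pt "numbers of a row" for each row, then --argument value for the rest. drive_tool: Moves the arm, as the interface text tells. Its arguments: {"type":"object","properties":{"offset":{"type":"array"},"twist":{"type":"array"},"gripper":{"type":"array"},"force":{"type":"number"}},"required":["offset","twist","gripper"]}

```bash
mkdir -p pics; ls; cat > h.py <<'E'
import numpy as np, cv2
from bench import r
from scipy.spatial.transform import Rotation as R
def world(p,st=None):
    d=p["depth"];v,u=np.mgrid[:480,:640]
    P=np.stack([(u-p["cx"])/p["fx"]*d,(v-p["cy"])/p["fy"]*d,d],-1)
    if "rvec" in p:
        M=cv2.Rodrigues(np.array(p["rvec"],float))[0]; W=(P-np.array(p["tvec"]).ravel())@M
    else:
        H=np.array(p["hand_eye"]); w,x,y,z=st["orientation"]
        W=(P@H[:3,:3].T+H[:3,3])@R.from_quat([x,y,z,w]).as_matrix().T+np.array(st["tcp_pos"])
    W[d==0]=np.nan
    return W
def save(p,n): cv2.imwrite("pics/"+n,p["frame"][:,:,::-1])
E
python3 - <<'E'
from h import *
print(r.read_state())
for c in ["top","scene"]:
    p=r.read_camera(c); W=world(p); save(p,c+"1.png")
    for t in ["dock","peg","recorder","tag","tag_hole","adaptor","tin","meter","cassette","driver"]:
        for o in r.outline_of(t,p)[:3]:
            m=o["region"]; Q=W[m]; Q=Q[~np.isnan(Q[:,0])]
            if len(Q)==0: print(c,t,"nodepth");continue
            zt=np.percentile(Q[:,2],90); T=Q[abs(Q[:,2]-zt)<.006]
            rc=cv2.minAreaRect((T[:,:2]*1000).astype(np.float32))
            print(c,t,round(o["p"],2),np.round(o["uv"]),m.sum(),"z",np.round(zt,3),"rect",np.round(rc[0]),np.round(rc[1]),round(rc[2],1))
E
```

```text
pics
{'clock': 0.0, 'q': array([ 1.16532027,  0.60010651, -0.00254404,  1.60010925,  0.00181897,
        0.94290278, -0.07980353]), 'qd': array([-0.00173635, -0.00036136, -0.0007776 , -0.00047562, -0.00081511,
       -0.000413  ,  0.0007102 ]), 'tau': array([ 1.41433429e-03, -7.76438713e+01,  1.56487249e+00, -2.58002400e+01,
        1.22617552e-02,  9.04311833e-03,  2.48363233e-05]), 'tcp_pos': array([ 0.23392397, -0.68573931,  0.23043777]), 'orientation': array([-7.35128131e-04,  9.86512939e-01,  1.63681523e-01, -2.00561892e-04]), 'ft_force': array([-0.98865465,  0.20613354,  0.19919475]), 'moment': array([0.01954954, 0.00875731, 0.07205358]), 'gripper_width': 0.0853988258335113}
top dock 0.79 [264. 157.] 1317 z 0.166 rect [636. 182.] [31. 45.] 76.0
top peg 0.53 [241. 156.] 53 z 0.189 rect [602. 191.] [ 6. 12.] 69.3
top recorder 0.57 [304. 214.] 2176 z 0.044 rect [489.  35.] [149.  90.] 66.2
top recorder 0.41 [417. 222.] 556 z 0.014 rect [ 478. -248.] [40. 94.] 76.3
top tag 0.85 [372. 251.] 550 z 0.014 rect [ 396. -137.] [39. 94.] 13.8
top tag 0.81 [228. 253.] 555 z 0.014 rect [384.
[... 1102 characters left out ...]
36.] [ 43. 100.] 13.4
scene tag 0.73 [265. 215.] 390 z 0.01 rect [ 484. -247.] [43. 95.] 74.7
scene tag_hole 0.91 [398. 326.] 762 z 0.01 rect [389. 238.] [44. 95.] 26.6
scene tag_hole 0.81 [310. 226.] 434 z 0.01 rect [ 402. -136.] [ 44. 100.] 13.4
scene tag_hole 0.56 [262. 216.] 417 z 0.01 rect [ 484. -247.] [44. 95.] 77.1
scene adaptor 0.56 [234. 194.] 383 z 0.036 rect [ 524. -373.] [45. 66.] 4.3
scene tin 0.6 [213. 222.] 460 z 0.044 rect [ 630. -271.] [55. 50.] 89.2
scene meter 0.6 [420. 401.] 2925 z 0.038 rect [454. 402.] [130.  79.] 28.1
scene cassette 0.57 [200. 288.] 932 z 0.013 rect [721. -99.] [ 64. 105.] 8.7
scene driver 0.71 [318. 192.] 213 z 0.024 rect [ 305. -255.] [21. 97.] 42.4
```

View pics/top1.png

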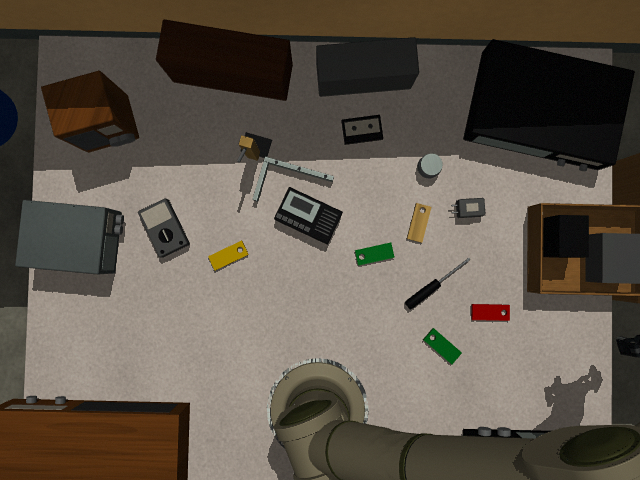

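View pics/scene1.png

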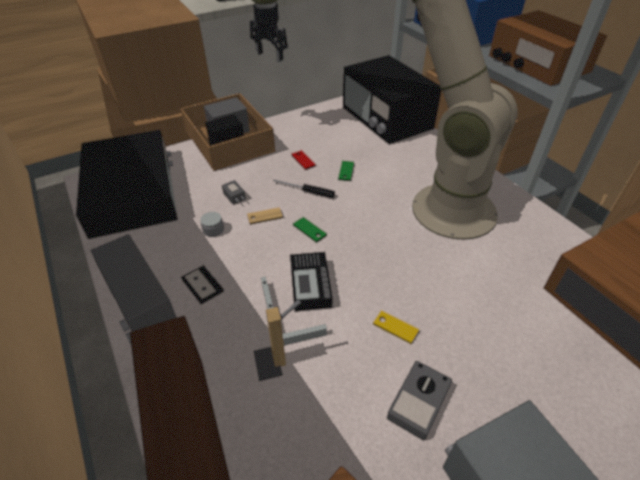

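The top view shows the plywood tag at about (418,222), with the coloured tags as look-alikes. The recorder is at (308,216), the fence corner at about (265,160) and the post at (248,145). Next I fit the fences, the recorder and the tag hole.

```bash
python3 - <<'E'
from h import *
for c in ["top","scene"]:
    p=r.read_camera(c); W=world(p); X,Y,Z=W[...,0],W[...,1],W[...,2]
    o=r.outline_of("recorder",p)[0]; m=o["region"]
    T=W[m&(abs(Z-.043)<.008)][:,:2]*1000
    rc=cv2.minAreaRect(T.astype(np.float32)); print(c,"rec",np.round(rc[0],1),np.round(rc[1],1),rc[2])
    rm=cv2.dilate(m.astype(np.uint8),np.ones((9,9)))>0
    f=(Z>.02)&(Z<.042)&~rm&(X>.48)&(X<.72)&(Y>-.12)&(Y<.25)
    F=W[f]*1000; print("fence pts",len(F),np.median(F[:,2]))
    # two lines RANSAC
    rng=np.random.default_rng(0);rem=F[:,:2]
    for k in range(2):
        best=None
        for _ in range(500):
            a,b=rem[rng.choice(len(rem),2,replace=False)]
            d=b-a;L=np.hypot(*d)
            if L<40: continue
            n=np.array([-d[1],d[0]])/L; inl=abs((rem-a)@n)<6.5
            if best is None or inl.sum()>best.sum(): best=inl
        S=rem[best]; vx,vy,x0,y0=cv2.fitLine(S.astype(np.float32),cv2.DIST_L2,0,.01,.01).ravel()
        t=(S-[x0,y0])@[vx,vy]; s=(S-[x0,y0])@[-vy,vx]
        print("line",len(S),"ang",np.degrees(np.arctan2(vy,vx)),"ctr",x0,y0,"ext",t.min(),t.max(),"w",np.percentile(s,[2,98]))
        print("ends",np.array([x0,y0])+np.array([vx,vy])*t.min(),np.array([x0,y0])+np.array([vx,vy])*t.max())
        rem=rem[~best]
    # plywood tag
    for o in r.outline_of("tag",p):
        uv=o["uv"]; m=o["region"]
        if abs(X[m].mean()-.48)<.03 or abs(np.nanmedian(X[m])-.48)<.02 and abs(np.nanmedian(Y[m])+.248)<.02:
            rc=cv2.minAreaRect((W[m&(Z>.004)][:,:2]*1000).astype(np.float32)); print("tag",rc,p["frame"][m].mean(0))
            u0,v0=np.array(uv,int)
            cr=p["frame"][v0-28:v0+28,u0-28:u0+28]
            cv2.imwrite(f"pics/tag_{c}.png",cv2.resize(cr,(560,560),interpolation=cv2.INTER_CUBIC)[:,:,::-1]);break
E
```

```text
top rec [489.2  34.6] [147.5  90. ] 66.0509262084961
fence pts 597 29.209621807440897
line 380 ang 75.719406 ctr 608.5037 66.21881 ext -95.15146842591082 129.44079694900623 w [-6.39823102  5.77805282]
ends [585.0326388  -25.99241449] [640.43298197 191.65980229]
line 203 ang -14.733094 ctr 574.0972 157.92441 ext -50.5315895315732 63.4546053063481 w [-5.59740998  6.22813285]
ends [525.22706735 170.77543142] [635.46551066 141.78684671]
tag ((478.6705322265625, -248.98745727539062), (40.81648635864258, 95.35245513916016), 76.48172760009766) [147.03231293 117.58843537  63.24829932]
scene rec [493.2  35.1] [152.3  90. ] 66.02445220947266
fence pts 541 28.38975018719705
line 266 ang -13.045841 ctr 576.3577 162.18619 ext -47.823367953889594 48.702543264628794 w [-6.64787729  4.90108159]
ends [529.76869178 172.98138305] [623.8032459  151.19253571]
line 209 ang 74.721886 ctr 610.56506 53.446484 ext -81.38506268719193 149.5155425351469 w [-5.90217992  5.99047716]
ends [589.11972796 -25.06227968] [649.96309144 197.67786894]
tag ((485.0492248535156, -247.10696411132812), (44.0557746887207, 93.23261260986328), 77.21969604492188) [149.3368984  124.39839572  89.92513369]
```

View pics/tag_top.png

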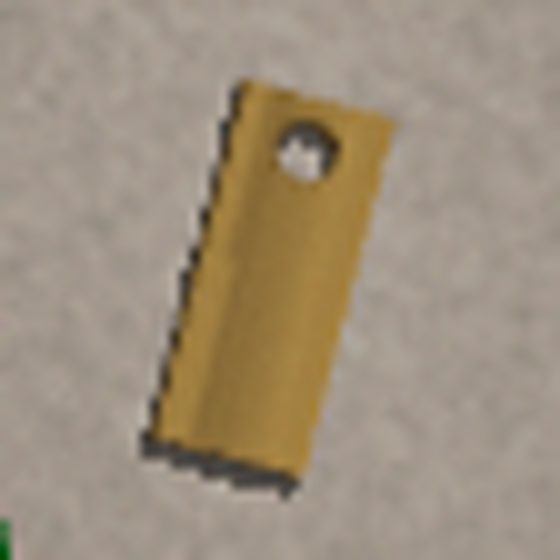

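The hole is at the tag's far (+x) end, at about (305,150) in the crop. Estimates so far:
- **Dock:** yaw is about -14.5°, with the corner near (0.624, 0.141).
- **Recorder:** centre near (0.491, 0.035), yaw about -24°.

I'm moving towards it, aligning the tool with the dock axes on the way.

drive_tool --pt "0.038 -0.047 0" --pt "0.031 -0.052 0" --pt "0.023 -0.055 0" --pt "0.015 -0.058 0" --pt "0.006 -0.06 0" --pt "0.006 -0.06 0" --pt "0.006 -0.06 0" --pt "0.006 -0.06 0" --pt "0.006 -0.06 0" --pt "0.006 -0.06 0" --twist '[0.145, 0.145, 0.145, 0.145, 0, 0, 0, 0, 0, 0]' --gripper '[1, 1, 1, 1, 1, 1, 1, 1, 1, 1]'

```text
clock: 2.65
tcp_pos: [0.4568, -0.1127, 0.2313]
orientation: [0.002, 0.99, -0.139, 0.004]
ft_force: [1.9, -0.2, 0.1]
gripper_width: 0.0855
```

drive_tool --pt "-0.025 -0.053 0" --pt "-0.025 -0.053 0" --pt "-0.022 -0.053 0" --pt "0 0 0" --twist '[-0.015, -0.011, 0, 0]' --gripper '[1, 1, 1, 1]'

```text
clock: 3.15
tcp_pos: [0.4304, 0.0703, 0.2313]
orientation: [0.001, 0.993, -0.121, 0.006]
ft_force: [0.4, -1.5, 0.8]
gripper_width: 0.0851
```

```bash
cat >> h.py <<'E'
def fit(p,st=None,tag=""):
    W=world(p,st); X,Y,Z=W[...,0],W[...,1],W[...,2]
    o=r.outline_of("recorder",p)
    m=np.zeros(Z.shape,bool)
    if o:
        m=o[0]["region"]; zt=np.nanpercentile(Z[m],80); T=W[m&(abs(Z-zt)<.006)][:,:2]*1000
        rc=cv2.minAreaRect(T.astype(np.float32)); print("rec z",round(zt,4),np.round(rc[0],1),np.round(rc[1],1),round(rc[2],1))
    rm=cv2.dilate(m.astype(np.uint8),np.ones((9,9)))>0
    f=(Z>.022)&(Z<.037)&~rm&(X>.5)&(X<.7)&(Y>-.1)&(Y<.2)
    rem=W[f][:,:2]*1000; print("fence",len(rem)); rng=np.random.default_rng(0)
    for k in range(2):
        if len(rem)<60: break
        best=np.zeros(len(rem),bool)
        for _ in range(400):
            a,b=rem[rng.choice(len(rem),2,replace=False)];d=b-a;L=np.hypot(*d)
            if L<40: continue
            inl=abs((rem-a)@(np.array([-d[1],d[0]])/L))<6.5
            if inl.sum()>best.sum(): best=inl
        S=rem[best]; c,(w,h),a=cv2.minAreaRect(S.astype(np.float32))
        vx,vy,x0,y0=cv2.fitLine(S.astype(np.float32),cv2.DIST_L2,0,.01,.01).ravel()
        s=(S-[x0,y0])@[-vy,vx]; print("line n",len(S),"ang",round(float(np.degrees(np.arctan2(vy,vx))),2),"ctr",x0,y0,"w",np.round(np.percentile(s,[1,99]),1))
        rem=rem[~best]
    return W
E
python3 - <<'E'
from h import *
st=r.read_state(); p=r.read_camera("wrist"); save(p,"w1.png"); print(st["tcp_pos"],st["orientation"])
W=fit(p,st)
E
```

```text
[0.43040239 0.07026916 0.23131325] [ 6.60519944e-04  9.92616008e-01 -1.21144190e-01  6.09178055e-03]
rec z 0.0414 [491.8  34.4] [150.2  90.1] 66.2
fence 5646
line n 3801 ang 75.72 ctr 611.7797 69.87163 w [-6.8  5.5]
line n 1721 ang -14.76 ctr 578.6048 156.8021 w [-5.1  6.7]
```

View pics/w1.png

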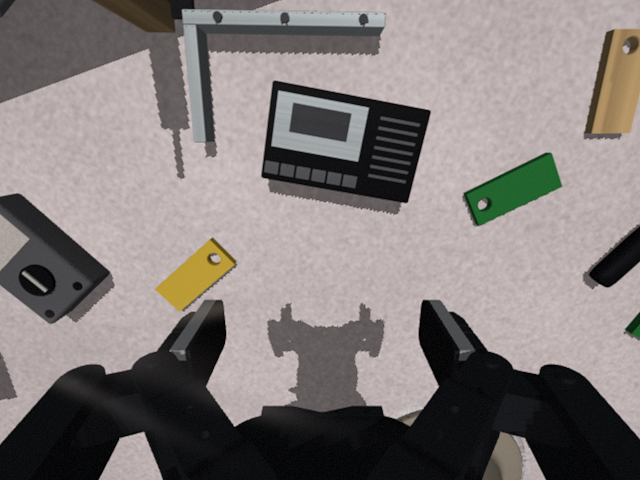

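The wrist view shows the recorder (345,140), the fence corner (205,25), the tag (615,85), and clear space behind the recorder. The refined corner is (0.624, 0.140) with yaw -14.4°. The TCP already stands behind the rear face, so I descend and push along +x.

drive_tool --pt "0 0 0.058" --pt "0 0 0.058" --pt "0 0 0.058" --pt "0 0 0.042" --pt "0 0 0.01" --pt "0 0 0" --twist '[0, 0.01, 0, 0, 0, 0]' --gripper '[1, 1, 1, 1, 1, 1]'

```text
clock: 4.0
tcp_pos: [0.4427, 0.055, 0.0262]
orientation: [0.006, 0.991, -0.136, 0.005]
ft_force: [-0.9, 4.5, 7.0]
gripper_width: 0.0855
```

drive_tool --pt "0 0 -0.04" --pt "-0.025 -0.012 0" --pt "0 0 0" --twist '[0, -0.03, 0]' --gripper '[1, 1, 1]'

```text
clock: 4.38
tcp_pos: [0.423, 0.0678, 0.0665]
orientation: [0.007, 0.992, -0.127, 0.005]
ft_force: [0.2, -1.0, -1.3]
gripper_width: 0.0856
```

```bash
python3 - <<'E'
from h import *
s=r.read_state(); print(np.round(s["q"],3),s["tcp_pos"],s["ft_force"])
w,x,y,z=s["orientation"]; print(R.from_quat([x,y,z,w]).as_matrix().round(3))
p=r.read_camera("top"); fit(p)
E
```

```text
[-0.218  0.568 -0.122  2.398  0.436  0.194 -2.575] [0.42295118 0.06778296 0.06646215] [ 0.19651821 -1.00277205 -1.29057049]
[[ 0.968 -0.252  0.008]
 [-0.251 -0.968 -0.015]
 [ 0.011  0.012 -1.   ]]
rec z 0.0428 [490.4  32.8] [150.   86.4] 65.5
fence 563
line n 354 ang 75.35 ctr 608.466 65.10939 w [-6.5  6. ]
line n 192 ang -15.15 ctr 574.5325 158.09901 w [-5.7  6.6]
```

Joint 7 is close to its limit here. The grasp is symmetric, so I turn the tool half a turn the other way, clear of the recorder.

drive_tool --pt "0 0 -0.05" --pt "0 0 -0.01" --pt "0 0 0" --pt "0 0 0" --pt "0 0 0" --pt "0 0 0" --pt "0 0 0" --pt "0 0 0" --pt "0 0 0" --pt "0 0 0" --twist '[-0.18, -0.185, -0.185, -0.185, -0.185, -0.185, -0.185, -0.185, -0.185, -0.185]' --gripper '[1, 1, 1, 1, 1, 1, 1, 1, 1, 1]'

```text
clock: 5.72
tcp_pos: [0.4302, 0.058, 0.1265]
orientation: [0.01, 0.691, 0.723, -0.005]
ft_force: [1.2, 0.2, -0.6]
gripper_width: 0.0858
```

drive_tool --pt "0 0 0" --pt "0 0 0" --pt "0 0 0" --pt "0 0 0" --pt "0 0 0" --pt "0 0 0" --pt "0 0 0" --twist '[-0.185, -0.185, -0.185, -0.185, -0.185, -0.185, -0.1]' --gripper '[1, 1, 1, 1, 1, 1, 1]'

```text
clock: 6.6
tcp_pos: [0.4337, 0.0498, 0.1246]
orientation: [0.004, 0.149, 0.989, -0.011]
ft_force: [-0.4, 0.4, -0.4]
gripper_width: 0.0855
```

```bash
cat >> h.py <<'E'
C=np.array([.6242,.1398]);A=np.radians(-14.4)
ex=np.array([np.cos(A),np.sin(A)]);ey=np.array([-np.sin(A),np.cos(A)])
def stat():
    s=r.read_state();w,x,y,z=s["orientation"];M=R.from_quat([x,y,z,w]).as_matrix()
    d=(s["tcp_pos"][:2]-C)*1000
    print("t",s["clock"],"q",np.round(s["q"],2),"dock xy",np.round([d@ex,d@ey],1),"z",round(s["tcp_pos"][2]*1000,1),"tool x ang",round(np.degrees(np.arctan2(M[1,0],M[0,0])),2),"tilt",M[:2,2].round(3),"F",np.round(s["ft_force"],1))
    return s,M
E
python3 -c "
from h import *
stat()"
```

```text
t 6.6 q [ 0.49  0.68 -1.11  2.3   0.97  0.78 -0.05] dock xy [-162.1 -134.6] z 124.6 tool x ang 162.88 tilt [ 0.004 -0.022] F [-0.4  0.4 -0.4]
```

drive_tool --pt "0.012 0.022 0" --pt "0 0 0.045" --pt "0 0 0.03" --pt "0 0 0" --twist '[-0.045, 0, 0, 0]' --gripper '[1, 1, 1, 1]'

```text
clock: 7.1
tcp_pos: [0.4317, 0.069, 0.0461]
orientation: [0.003, 0.13, 0.991, -0.011]
ft_force: [0.2, 0.3, 0.3]
gripper_width: 0.0852
```

```bash
python3 -c "
from h import *
stat()"
```

```text
t 7.1 q [ 0.33  0.8  -0.96  2.35  1.24  0.7  -0.29] dock xy [-168.9 -116.5] z 46.1 tool x ang 165.03 tilt [ 0.003 -0.023] F [0.2 0.3 0.3]
```

drive_tool --pt "0.007 0 0" --pt "0 0 0.022" --pt "0 0 0.02" --pt "0 0 0" --twist '[-0.01, 0, 0, 0]' --gripper '[1, 1, 1, 1]'

```text
clock: 7.6
tcp_pos: [0.4263, 0.0689, 0.0069]
orientation: [0.005, 0.126, 0.992, -0.011]
ft_force: [0.3, 0.1, 0.2]
gripper_width: 0.0856
```

```bash
python3 -c "
from h import *
stat()"
```

```text
t 7.6 q [ 0.29  0.87 -0.91  2.38  1.41  0.68 -0.45] dock xy [-174.1 -117.9] z 6.9 tool x ang 165.49 tilt [ 0.007 -0.023] F [0.3 0.1 0.2]
```

drive_tool --pt "0 0 0.006" --pt "-0.008 0 0" --pt "-0.008 0 0" --pt "-0.008 0 0" --pt "-0.008 0 0" --pt "-0.008 0 0" --pt "-0.008 0 0" --pt "0 0 0" --twist '[0, 0, 0, 0, 0, 0, 0, 0]' --gripper '[1, 1, 1, 1, 1, 1, 1, 1]'

```text
clock: 8.6
tcp_pos: [0.477, 0.0553, 0.0041]
orientation: [0.006, 0.127, 0.992, -0.011]
ft_force: [0.7, 0.4, 0.5]
gripper_width: 0.0857
```

```bash
python3 -c "
from h import *
stat(); fit(r.read_camera('top'))"
```

```text
t 8.6 q [ 0.33  0.89 -0.89  2.28  1.32  0.7  -0.26] dock xy [-121.6 -118.4] z 4.1 tool x ang 165.4 tilt [ 0.01  -0.023] F [0.7 0.4 0.5]
rec z 0.0423 [573.7  58.6] [70.9 16.7] 85.0
fence 574
line n 345 ang 75.88 ctr 608.10724 64.166016 w [-6.1  5.9]
line n 198 ang -14.47 ctr 574.4914 158.15155 w [-6.   6.5]
```

drive_tool --pt "-0.008 0 0" --pt "-0.005 0 0" --pt "0 0 0" --pt "0.025 0 0" --pt "0 0 -0.06" --pt "0 -0.055 -0.02" --pt "0 -0.06 0" --pt "-0.038 -0.01 0" --pt "-0.04 0 0" --pt "0 0 0" --twist '[0, 0, 0, 0, 0, 0, 0, 0, 0, 0]' --gripper '[1, 1, 1, 1, 0, -1, -1, -1, -1, -1]'

```text
clock: 9.95
tcp_pos: [0.5111, -0.0841, 0.09]
orientation: [0.008, 0.126, 0.992, -0.011]
ft_force: [0.5, -0.2, -0.4]
gripper_width: -0.0002
```

```bash
python3 - <<'E'
from h import *
stat(); s=r.read_state();p=r.read_camera("wrist"); save(p,"w2.png"); fit(p,s); fit(r.read_camera("top"))
p=r.read_camera("scene"); fit(p)
E
```

```text
t 9.95 q [ 0.69  0.77 -0.99  2.16  1.02  0.79  0.33] dock xy [ -53.8 -245. ] z 90.0 tool x ang 165.5 tilt [ 0.013 -0.025] F [ 0.5 -0.2 -0.4]
rec z 0.0414 [539.9  26.6] [150.5  90.5] 75.6
fence 2940
line n 2932 ang 75.89 ctr 605.55536 45.835617 w [-6.3  5.5]
rec z 0.0428 [538.  27.] [149.5  89.7] 75.6
fence 451
line n 246 ang 77.25 ctr 615.1103 84.914444 w [-6.2  6.4]
line n 197 ang -14.86 ctr 573.5125 158.23773 w [-5.8  6.6]
rec z 0.0403 [543.   28.1] [151.5  89.3] 75.6
fence 434
line n 248 ang -13.48 ctr 575.01373 162.37721 w [-7.   5.2]
line n 133 ang 74.72 ctr 614.6761 60.24028 w [-6.2  5.9]
```

drive_tool --pt "0 0 0.04" --pt "0 0 0.036" --pt "0 0.012 0" --pt "0 0.01 0" --pt "0 0.01 0" --pt "0 0.01 0" --pt "0 0.01 0" --pt "0 0.01 0" --pt "0 0.008 0" --pt "0 0 0" --twist '[0, 0, 0, 0, 0, 0, 0, 0, 0, 0]' --gripper '[-1, -1, -1, -1, -1, -1, -1, -1, -1, -1]'

```text
clock: 11.5
tcp_pos: [0.5272, -0.0102, 0.0155]
orientation: [0.009, 0.122, 0.992, -0.013]
ft_force: [0.1, -0.2, -0.5]
gripper_width: 0.0
```

```bash
python3 -c "
from h import *
stat(); fit(r.read_camera('scene'))"
```

```text
t 11.5 q [ 0.47  0.88 -0.88  2.17  1.21  0.72  0.04] dock xy [ -56.6 -169.4] z 15.5 tool x ang 166.01 tilt [ 0.015 -0.028] F [ 0.1 -0.2 -0.5]
rec z 0.0405 [555.4  76.1] [154.8  90. ] 75.7
fence 220
line n 145 ang 75.08 ctr 610.77344 49.223717 w [-5.4  6.8]
line n 51 ang -14.7 ctr 578.31946 165.2781 w [-1.8  2.1]
```

drive_tool --pt "0 0.005 0" --pt "0 0.003 0" --pt "0 0.003 0" --twist '[0, 0, 0]' --gripper '[-1, -1, -1]'

```text
clock: 11.98
tcp_pos: [0.5285, -0.005, 0.015]
orientation: [0.008, 0.124, 0.992, -0.018]
ft_force: [-4.7, -14.1, 12.1]
gripper_width: 0.0002
```

drive_tool --pt "0 -0.015 0" --pt "0 0 -0.06" --pt "0.03 0.02 -0.015" --pt "0.035 0.045 0" --pt "0.028 0.04 0" --pt "0 0 0" --twist '[0, 0, 0, 0, 0, 0]' --gripper '[-1, -1, -1, 1, 1, 1]'

```text
clock: 12.72
tcp_pos: [0.4594, 0.1099, 0.0873]
orientation: [0.009, 0.126, 0.992, -0.014]
ft_force: [0.9, -0.0, -0.3]
gripper_width: 0.0542
```

```bash
python3 -c "
from h import *
stat(); fit(r.read_camera('scene'));fit(r.read_camera('top'))"
```

```text
t 12.725 q [ 0.28  0.73 -0.98  2.25  1.05  0.74 -0.15] dock xy [-152.2  -69.9] z 87.3 tool x ang 165.48 tilt [ 0.013 -0.03 ] F [ 0.9 -0.  -0.3]
rec z 0.0404 [557.3  81.6] [151.8  90.3] 75.1
fence 229
line n 138 ang 72.28 ctr 613.3935 50.553204 w [-6.2  5.7]
line n 69 ang -14.98 ctr 577.35565 165.42802 w [-1.8  2.3]
rec z 0.0428 [568.6  75.9] [149.6  56.7] 75.4
fence 196
line n 185 ang 76.02 ctr 612.18896 68.648994 w [-4.7  7. ]
```

drive_tool --pt "0 -0.006 0.04" --pt "0 0 0.04" --pt "0 0 0.004" --pt "-0.015 0 0" --pt "-0.015 0 0" --pt "-0.008 0 0" --pt "-0.005 0 0" --pt "-0.004 0 0" --pt "0 0 0" --twist '[0, 0, 0, 0, 0, 0, 0, 0, 0]' --gripper '[1, 1, 1, 1, 1, 1, 1, 1, 1]'

```text
clock: 14.05
tcp_pos: [0.5029, 0.0773, 0.0048]
orientation: [0.004, 0.134, 0.991, -0.016]
ft_force: [0.7, 0.9, -0.5]
gripper_width: 0.0856
```

```bash
python3 -c "
from h import *
stat()"
```

```text
t 14.05 q [ 0.26  0.87 -0.83  2.21  1.23  0.68 -0.19] dock xy [-101.9  -90.7] z 4.8 tool x ang 164.62 tilt [ 0.004 -0.033] F [ 0.7  0.9 -0.5]
```

drive_tool --pt "-0.003 0 0" --pt "-0.003 0 0" --pt "-0.003 0 0" --twist '[-0.017, 0, 0]' --gripper '[1, 1, 1]'

```text
clock: 14.42
tcp_pos: [0.5034, 0.0769, 0.0051]
orientation: [-0.002, 0.124, 0.992, -0.015]
ft_force: [-12.6, 4.7, 3.0]
gripper_width: 0.0854
```

drive_tool --pt "-0.005 0 0" --pt "-0.005 0 0" --pt "0.02 0 0" --pt "0.015 0 -0.04" --pt "0 -0.04 -0.05" --pt "0 -0.06 0" --pt "-0.03 -0.05 0" --pt "-0.045 -0.015 0" --pt "0 0 0" --twist '[0, 0, 0, 0, 0, 0, 0, 0, 0]' --gripper '[1, 1, 1, 1, -1, -1, -1, -1, -1]'

```text
clock: 15.55
tcp_pos: [0.5071, -0.0941, 0.1042]
orientation: [-0.007, 0.121, 0.993, -0.015]
ft_force: [-0.1, 0.0, -0.4]
gripper_width: 0.0001
```

```bash
python3 - <<'E'
from h import *
s,M=stat(); p=r.read_camera("wrist"); save(p,"w3.png"); W=fit(p,s); fit(r.read_camera("scene"));p=r.read_camera("top");fit(p);save(p,"top3.png")
E
```

```text
t 15.55 q [ 0.71  0.75 -0.99  2.14  0.94  0.82  0.43] dock xy [ -55.2 -255.7] z 104.2 tool x ang 166.09 tilt [-0.017 -0.028] F [-0.1  0.  -0.4]
rec z 0.0412 [556.4  59. ] [115.   90.4] 75.4
fence 1051
line n 1050 ang 72.28 ctr 599.37994 15.864391 w [-5.6  5.8]
rec z 0.0405 [564.   77.9] [152.9  89.3] 75.6
fence 168
line n 80 ang -13.46 ctr 571.8847 166.32083 w [-7.1  2.6]
line n 67 ang 72.9 ctr 627.34106 88.15521 w [-6.3  6.2]
rec z 0.0426 [559.   76.4] [148.7  90. ] 75.0
fence 81
line n 45 ang 76.29 ctr 615.03937 85.66888 w [-6.6  6.3]
```

View pics/w3.png

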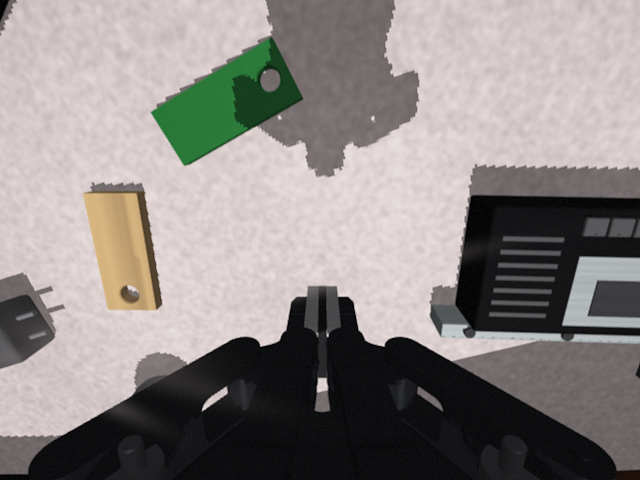

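The recorder is at the far fence, but the fit leaves about 2 mm at the left fence. I give it a final y nudge.

drive_tool --pt "-0.01 0.02 0.045" --pt "0 0.02 0.045" --pt "0 0.02 0" --pt "0 0.016 0" --pt "0 0.006 0" --pt "0 0.004 0" --pt "0 0.003 0" --twist '[0, 0, 0, 0, 0, 0, 0]' --gripper '[-1, -1, -1, -1, -1, -1, -1]'

```text
clock: 16.73
tcp_pos: [0.5322, -0.0065, 0.0098]
orientation: [-0.007, 0.115, 0.993, -0.018]
ft_force: [-2.2, -9.9, 2.5]
gripper_width: 0.0
```

```bash
python3 -c "
from h import *
stat()"
```

```text
t 16.725 q [ 0.44  0.89 -0.85  2.14  1.14  0.73  0.11] dock xy [ -52.8 -164.6] z 9.8 tool x ang 166.73 tilt [-0.019 -0.034] F [-2.2 -9.9  2.5]
```

drive_tool --pt "0 0.004 0" --pt "0 0.004 0" --pt "0 -0.02 0" --pt "0 -0.03 -0.05" --pt "-0.02 -0.05 -0.03" --pt "-0.02 -0.05 -0.03" --pt "-0.02 -0.05 -0.03" --pt "-0.02 -0.02 0" --pt "0 0 0" --twist '[0, 0, 0, 0, 0.01, 0, 0, 0, 0]' --gripper '[-1, -1, -1, -1, 1, 1, 1, 1, 1]'

```text
clock: 17.85
tcp_pos: [0.5565, -0.2476, 0.1644]
orientation: [-0.007, 0.127, 0.992, -0.025]
ft_force: [-0.3, -0.1, -0.4]
gripper_width: 0.0853
```

```bash
cat >> h.py <<'E'
def tagfit(p,s):
    W=world(p,s)
    for o in r.outline_of("tag",p):
        m=o["region"]; Q=W[m]; c=np.nanmedian(Q,0)
        if abs(c[0]-.482)<.04 and abs(c[1]+.248)<.04:
            T=Q[(Q[:,2]>.005)]; rc=cv2.minAreaRect((T[:,:2]*1000).astype(np.float32)); print("tag",o["p"],rc,"z",c[2],p["frame"][m].mean(0).round())
E
python3 - <<'E'
from h import *
s,M=stat(); p=r.read_camera("wrist"); save(p,"w4.png"); tagfit(p,s); p=r.read_camera("scene");fit(p);p=r.read_camera("top");fit(p);save(p,"top4.png")
E
```

```text
t 17.85 q [ 0.93  0.75 -1.01  1.89  0.82  1.    0.84] dock xy [  30.8 -392. ] z 164.4 tool x ang 165.36 tilt [-0.021 -0.048] F [-0.3 -0.1 -0.4]
tag 0.86 ((480.6044616699219, -249.96096801757812), (40.13562774658203, 94.82545471191406), 76.36747741699219) z 0.009961299503657373 [172. 143. 101.]
rec z 0.0406 [564.   80.5] [150.8  89.7] 75.8
fence 181
line n 83 ang 74.12 ctr 620.35767 72.74871 w [-6.6  5.8]
line n 78 ang -13.3 ctr 574.0191 165.66786 w [-7.9  3.7]
fence 937
line n 323 ang 75.68 ctr 608.6404 64.49778 w [-5.7  6.5]
line n 168 ang -14.38 ctr 572.6205 159.2959 w [-5.7  5.7]
```

View pics/top4.png

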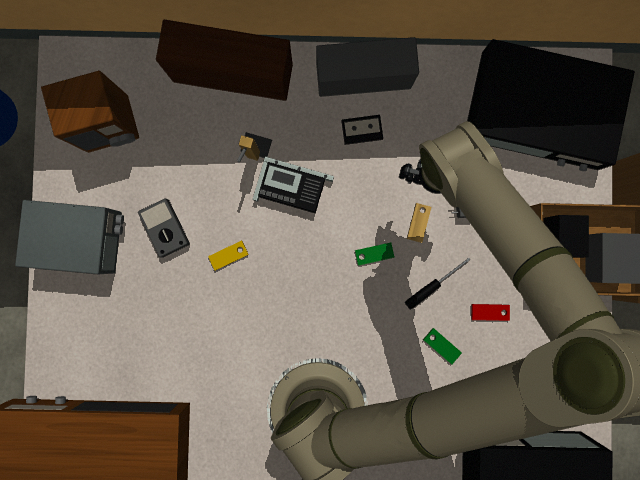

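The top view shows the recorder seated in the corner (292,187), with the other goods where they were. The plywood tag is at (419,221), centre (0.4806, -0.250), axis -13.6°.

```bash
cat >> h.py <<'E'
def goto(x,y,z):
    s,M=stat(); print("tool offset mm",np.round(M.T@(np.array([x,y,z])-s["tcp_pos"])*1000,1)); return s,M
E
python3 -c "
from h import *
goto(.461,-.2453,.06);goto(.461,-.2453,-.003)"
```

```text
t 18.15 q [ 0.92  0.74 -1.02  1.9   0.82  1.    0.84] dock xy [  29.7 -387.1] z 164.3 tool x ang 165.8 tilt [-0.022 -0.047] F [-0.   0.2 -0. ]
tool offset mm [ 91.1 -20.8 106.4]
t 18.15 q [ 0.92  0.74 -1.02  1.9   0.82  1.    0.84] dock xy [  29.7 -387.1] z 164.3 tool x ang 165.8 tilt [-0.022 -0.047] F [-0.   0.2 -0. ]
tool offset mm [ 90.5 -17.5 169.3]
```

drive_tool --pt "0.045 -0.01 0.035" --pt "0.045 -0.01 0.035" --pt "0 0 0.035" --pt "0 0 0" --twist '[-0.01, 0, 0, 0]' --gripper '[1, 1, 1, 1]'

```text
clock: 18.65
tcp_pos: [0.4605, -0.241, 0.0596]
orientation: [-0.008, 0.115, 0.993, -0.024]
ft_force: [1.0, 0.7, 0.7]
gripper_width: 0.0852
```

```bash
python3 -c "
from h import *
goto(.461,-.2453,-.003)"
```

```text
t 18.65 q [ 0.93  0.79 -0.9   2.16  1.06  0.75  0.62] dock xy [ -63.9 -409.5] z 59.6 tool x ang 166.82 tilt [-0.02  -0.046] F [1.  0.7 0.7]
tool offset mm [-2.1 -1.  62.7]
```

drive_tool --pt "-0.002 -0.001 0.035" --pt "0 0 0.025" --pt "0 0 0" --pt "0 0 0" --pt "0 0 0" --pt "0 0 0" --pt "0 0 0" --pt "0 0 0" --pt "0 0 0" --twist '[0, 0, 0, 0, 0, 0, 0, 0, 0]' --gripper '[1, 1, 1, -1, -1, -1, -1, -1, -1]' --force 30

```text
clock: 19.77
tcp_pos: [0.4675, -0.2437, 0.0066]
orientation: [-0.002, 0.113, 0.993, -0.025]
ft_force: [0.6, -0.3, 0.1]
gripper_width: 0.0386
```

```bash
python3 -c "
from h import *
goto(.461,-.2453,.1)"
```

```text
t 19.775 q [ 0.88  0.87 -0.81  2.18  1.22  0.69  0.5 ] dock xy [ -56.4 -410.4] z 6.6 tool x ang 167.04 tilt [-0.01  -0.049] F [ 0.6 -0.3  0.1]
tool offset mm [  5.9  -7.7 -93.2]
```

The fingers stand a little high, so I re-grip a few mm lower.

drive_tool --pt "0 0 0" --pt "0 0 0" --pt "0.006 0 0.004" --pt "0 0 0.005" --pt "0 0 0" --pt "0 0 0" --pt "0 0 0" --pt "0 0 0" --twist '[0, 0, 0, 0, 0, 0, 0, 0]' --gripper '[0.3, 0.3, 0.3, 0.3, -1, -1, -1, -1]' --force 30

```text
clock: 20.78
tcp_pos: [0.4631, -0.234, -0.0004]
orientation: [0.0, 0.109, 0.994, -0.019]
ft_force: [-0.3, 0.7, 5.7]
gripper_width: 0.0399
```

drive_tool --pt "0 0 0" --pt "0 0 -0.05" --pt "0 0 -0.06" --pt "0 0 -0.06" --pt "0 0 0" --twist '[0, 0, 0, 0, 0]' --gripper '[-1, -1, -1, -1, -1]'

```text
clock: 21.4
tcp_pos: [0.4632, -0.2286, 0.172]
orientation: [-0.002, 0.11, 0.994, -0.019]
ft_force: [0.0, -0.7, -1.7]
gripper_width: 0.0393
```

```bash
python3 - <<'E'
from h import *
s,M=stat();print(s["gripper_width"]); p=r.read_camera("wrist"); save(p,"w5.png")
E
```

```text
t 21.4 q [ 1.03  0.64 -1.05  2.1   0.79  0.88  0.85] dock xy [ -64.3 -396.8] z 172.0 tool x ang 167.35 tilt [-0.008 -0.036] F [ 0.  -0.7 -1.7]
0.03933677154611946
```

View pics/w5.png

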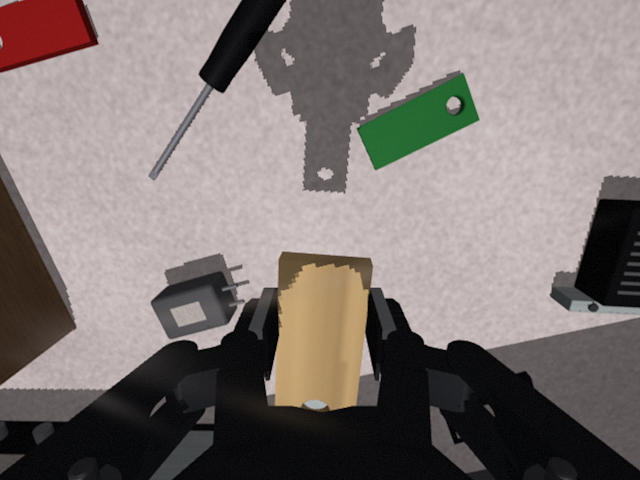

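The tag is held across its width and nearly level, with the hole at (315,405) on the far side. Next I turn it to point along dock +y, beside the post. Pressing the hole end on the post's top edge should then swivel it up.

```bash
cat >> h.py <<'E'
def plan(target,ang,n):
    "n equal rows to world target with tool-x heading ang deg"
    s,M=stat(); h=np.arctan2(M[1,0],M[0,0]); dt=(np.radians(ang)-h+np.pi)%(2*np.pi)-np.pi
    step=(np.array(target)-s["tcp_pos"])/n
    rows=[]
    for k in range(n):
        Mk=R.from_rotvec([0,0,dt*k/n]).as_matrix()@M
        rows.append(np.round(Mk.T@step,4).tolist())
    print(rows,"twist each",-dt/n)
def dock(x,y): return C+ex*x/1000+ey*y/1000
E
python3 -c "
from h import *
x,y=dock(14,-12); plan([x,y,.215],255.6,10)"
```

```text
t 21.45 q [ 1.03  0.64 -1.05  2.1   0.8   0.88  0.85] dock xy [ -65.5 -397.5] z 169.9 tool x ang 167.32 tilt [-0.011 -0.036] F [-1.4 -0.4 -1.5]
[[-0.0091, 0.0381, -0.006], [-0.0149, 0.0363, -0.0059], [-0.0203, 0.0335, -0.0058], [-0.0252, 0.03, -0.0057], [-0.0296, 0.0258, -0.0056], [-0.0332, 0.021, -0.0054], [-0.036, 0.0156, -0.0052], [-0.038, 0.0099, -0.005], [-0.0391, 0.0039, -0.0048], [-0.0393, -0.0021, -0.0045]] twist each -0.1540702184734127
```

drive_tool --pt "-0.009 0.038 -0.012" --pt "-0.015 0.036 -0.012" --pt "-0.02 0.0335 -0.012" --pt "-0.025 0.03 -0.01" --pt "-0.03 0.026 -0.005" --pt "-0.033 0.021 -0.003" --pt "-0.036 0.016 -0.003" --pt "-0.038 0.01 0" --pt "-0.036 0.004 0" --pt "0 0 0" --twist '[-0.154, -0.154, -0.154, -0.154, -0.154, -0.154, -0.154, -0.154, -0.154, -0.154]' --gripper '[-1, -1, -1, -1, -1, -1, -1, -1, -1, -1]'

```text
clock: 22.7
tcp_pos: [0.6108, 0.0905, 0.1928]
orientation: [-0.027, -0.628, 0.778, -0.004]
ft_force: [-0.7, -0.8, 0.1]
gripper_width: 0.0398
```

```bash
python3 -c "
from h import *
x,y=dock(14,-8); plan([x,y,.205],255.6,2)"
```

```text
t 22.7 q [ 0.46  0.85 -1.25  1.81  0.87  1.23  1.84] dock xy [ -0.7 -51.1] z 192.8 tool x ang -102.18 tilt [-0.037 -0.041] F [-0.7 -0.8  0.1]
[[-0.0209, -0.008, -0.0073], [-0.0211, -0.0076, -0.0073]] twist each 0.0193591117602967
```

drive_tool --pt "0 0 -0.012" --pt "-0.021 -0.008 -0.005" --pt "-0.021 -0.008 -0.002" --pt "0 0 0" --twist '[0.02, 0.02, 0, 0]' --gripper '[-1, -1, -1, -1]'

```text
clock: 23.2
tcp_pos: [0.6371, 0.1263, 0.2058]
orientation: [-0.031, -0.604, 0.796, -0.004]
ft_force: [-0.9, -0.2, 0.2]
gripper_width: 0.0396
```

```bash
cat >> h.py <<'E'
def held(name=None):
    "pose of the held tag in dock mm and tool mm, from wrist depth, by colour and nearness"
    s,M=stat(); p=r.read_camera("wrist"); 
    if name: save(p,name)
    W=world(p,s); f=cv2.cvtColor(p["frame"],cv2.COLOR_RGB2HSV).astype(int)
    T=(W-s["tcp_pos"])@M*1000
    m=(f[...,0]>8)&(f[...,0]<30)&(f[...,1]>60)&(f[...,2]>70)&(abs(T[...,1])<24)&(abs(T[...,2])<70)&(abs(T[...,0])<95)
    n,l,st,c=cv2.connectedComponentsWithStats(m.astype(np.uint8)); k=1+np.argmax(st[1:,4]); m=l==k
    Q=T[m]; q=Q[abs(Q[:,1])<12]
    a=np.polyfit(q[:,0],q[:,2],1); res=q[:,2]-np.polyval(a,q[:,0]); g=abs(res)<3; a=np.polyfit(q[g,0],q[g,2],1)
    print("n",len(Q),"slope deg",np.degrees(np.arctan(a[0])),"z at tool x=0",a[1],"x range",np.percentile(q[g,0],[1,99]),"y range",np.percentile(Q[:,1],[1,99]),"uv",c[k])
    D=(W[m]-np.r_[C,0])*1000; print("dock",np.percentile(D@np.r_[ex,0],[1,99]).round(1),np.percentile(D@np.r_[ey,0],[1,99]).round(1),np.percentile(D[:,2],[1,99]).round(1))
    return s,M,p,m,T
E
python3 -c "
from h import *
held('w6.png')"
```

```text
t 23.2 q [ 0.38  0.86 -1.23  1.72  0.85  1.27  1.8 ] dock xy [15.9 -9.9] z 205.8 tool x ang -105.53 tilt [-0.043 -0.044] F [-0.9 -0.2  0.2]
n 13203 slope deg -0.394027705323693 z at tool x=0 -10.503156991505207 x range [-50.0928668   25.63225392] y range [-21.62072674  19.44319233] uv [320.31871544 327.73952889]
dock [-3.4 38.4] [-36.1  41.4] [209.3 219.2]
```

View pics/w6.png

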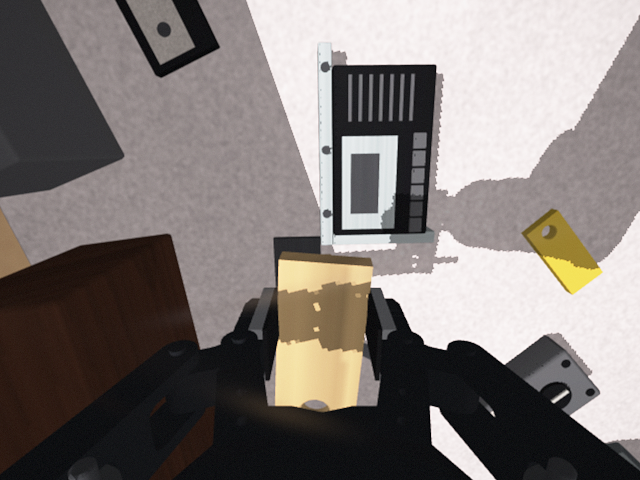

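The tag is level in the tool: its underside is at the TCP and the grip is 22 mm behind its centre. The recorder looks flush along both fences (far fence column about 332, left fence row about 233). Now I lower the tag's hole end onto the post's side edge.

drive_tool --pt "-0.013 0 0.01" --pt "0 0 0.02" --pt "0 0 0.008" --pt "0 0 0.006" --pt "0 0 0.006" --pt "0 0 0.006" --pt "0 0 0" --twist '[0, 0, 0, 0, 0, 0, 0]' --gripper '[-1, -1, -1, -1, -1, -1, -1]' --force 25

```text
clock: 24.12
tcp_pos: [0.6371, 0.1327, 0.1459]
orientation: [-0.031, -0.602, 0.798, -0.005]
ft_force: [-1.3, -0.9, 3.0]
gripper_width: 0.0391
```

```bash
python3 -c "
from h import *
held('w7.png')"
```

```text
t 24.125 q [ 0.35  0.92 -1.17  1.77  0.92  1.2   1.73] dock xy [14.3 -3.6] z 145.9 tool x ang -105.91 tilt [-0.043 -0.046] F [-1.3 -0.9  3. ]
n 13409 slope deg 33.750260365660374 z at tool x=0 -14.350035982696118 x range [-28.94694168  20.97242177] y range [-19.70600951  19.24375652] uv [321.73786263 335.40577224]
dock [-4.4 34.9] [-24.6  26.8] [147.1 177.9]
```

drive_tool --pt "0 0 0.005" --pt "0 0 0.004" --pt "0 0 0" --pt "0 0 -0.03" --pt "0.01 0 -0.045" --pt "0 0 0" --twist '[0, 0, 0, 0, 0, 0]' --gripper '[-1, -1, -1, -1, -1, -1]'

```text
clock: 24.92
tcp_pos: [0.6367, 0.1245, 0.2123]
orientation: [-0.032, -0.601, 0.799, -0.005]
ft_force: [-0.1, 0.2, -0.6]
gripper_width: 0.0394
```

```bash
python3 -c "
from h import *
s,M,p,m,T=held('w8.png')
print(s['gripper_width'],M.round(3))
x,y=dock(-85,45); plan([x,y,.22],165.6,9)"
```

```text
t 24.925 q [ 0.38  0.84 -1.21  1.72  0.83  1.27  1.8 ] dock xy [ 15.9 -11.7] z 212.3 tool x ang -106.03 tilt [-0.045 -0.046] F [-0.1  0.2 -0.6]
n 13239 slope deg 42.53654055572735 z at tool x=0 -15.421414742788983 x range [-24.63277751  18.45577386] y range [-19.71190297  19.20024911] uv [321.7626709  337.66334315]
dock [-2.7 36.6] [-30.2  14.7] [211.6 248.8]
0.039433153393639404 [[-0.276 -0.96  -0.045]
 [-0.96   0.278 -0.046]
 [ 0.057  0.03  -0.998]]
t 24.975 q [ 0.38  0.85 -1.21  1.72  0.83  1.27  1.8 ] dock xy [ 15.4 -12.5] z 210.3 tool x ang -106.01 tilt [-0.047 -0.047] F [-0.2 -0.6 -1. ]
[[-0.006, 0.0114, -0.0011], [-0.004, 0.0122, -0.0009], [-0.0018, 0.0127, -0.0008], [0.0004, 0.0129, -0.0006], [0.0025, 0.0126, -0.0005], [0.0046, 0.012, -0.0004], [0.0066, 0.0111, -0.0003], [0.0084, 0.0098, -0.0003], [0.01, 0.0082, -0.0002]] twist each 0.17140530487611155
```

The tag is now tilted about 42° in the grip, which suits the 45° peg. I turn back to the dock heading and move in front of the peg.

drive_tool --pt "-0.006 0.0135 -0.006" --pt "-0.004 0.0145 -0.003" --pt "-0.002 0.015 -0.001" --pt "0 0.015 -0.001" --pt "0.003 0.015 -0.001" --pt "0.005 0.014 -0.001" --pt "0.007 0.013 0" --pt "0.009 0.012 0" --pt "0.011 0.01 0" --pt "0 0 0" --twist '[0.171, 0.171, 0.171, 0.171, 0.171, 0.171, 0.171, 0.171, 0.171, 0]' --gripper '[-1, -1, -1, -1, -1, -1, -1, -1, -1, -1]'

```text
clock: 26.22
tcp_pos: [0.5346, 0.2167, 0.2068]
orientation: [-0.029, 0.149, 0.988, -0.033]
ft_force: [-0.4, -0.3, -1.0]
gripper_width: 0.0395
```

```bash
python3 -c "
from h import *
x,y=dock(-105,45); plan([x,y,.19],165.6,3)"
```

```text
t 26.225 q [ 0.06  0.61 -0.84  1.87  0.53  1.    0.23] dock xy [-105.9   52.2] z 206.8 tool x ang 162.7 tilt [-0.068 -0.056] F [-0.4 -0.3 -1. ]
[[-0.0007, -0.002, 0.0057], [-0.0006, -0.002, 0.0057], [-0.0006, -0.002, 0.0057]] twist each -0.01688750159777112
```

drive_tool --pt "-0.001 -0.002 0.006" --pt "-0.001 -0.002 0.006" --pt "0 -0.002 0.006" --pt "0 0 0" --twist '[-0.017, -0.017, -0.017, 0]' --gripper '[-1, -1, -1, -1]'

```text
clock: 26.72
tcp_pos: [0.5343, 0.2058, 0.1854]
orientation: [-0.032, 0.12, 0.992, -0.033]
ft_force: [-0.4, -0.7, 0.5]
gripper_width: 0.0387
```

```bash
python3 - <<'E'
from h import *
s,M,p,m,T=held('w9.png'); print(M.round(3))
def dk(W): D=(W-np.r_[C,0])*1000; return np.stack([D@np.r_[ex,0],D@np.r_[ey,0],D[...,2]],-1)
for c in ["scene","top"]:
    p=r.read_camera(c); W=world(p); D=dk(W)
    for t in ["tag_hole","tag","peg"]:
        for o in r.outline_of(t,p)[:6]:
            m=o["region"]; d=np.nanmedian(D[m],0)
            if abs(d[0]+50)<90 and abs(d[1]-45)<40: print(c,t,round(o["p"],2),o["uv"],m.sum(),"med",d.round(1),"lo",np.nanpercentile(D[m],3,axis=0).round(1),"hi",np.nanpercentile(D[m],97,axis=0).round(1))
    # project estimated hole & peg
    Mr=cv2.Rodrigues(np.array(p["rvec"],float))[0]
    def pr(P): 
        P=np.array(P,float)/1000; w=np.r_[C+ex*P[0]+ey*P[1],P[2]]; q=Mr@w+np.array(p["tvec"]).ravel(); return np.array([p["cx"]+p["fx"]*q[0]/q[2],p["cy"]+p["fy"]*q[1]/q[2]])
    a,b=pr([0,45,150]),pr([-39,45,189]); print("peg proj",a,b)
    u,v=b.astype(int); im=p["frame"][v-45:v+45,u-60:u+60]
    cv2.imwrite(f"pics/{c}9.png",cv2.resize(im,(800,600),interpolation=cv2.INTER_CUBIC)[:,:,::-1]); print("crop origin",u-60,v-45,"scale 6.667")
E
```

```text
t 26.725 q [ 0.07  0.64 -0.84  1.9   0.57  0.97  0.28] dock xy [-103.5   41.5] z 185.4 tool x ang 166.12 tilt [-0.071 -0.058] F [-0.4 -0.7  0.5]
n 13220 slope deg 42.58366213697431 z at tool x=0 -15.212439123693411 x range [-24.9798542   17.95309001] y range [-19.66939893  19.22285309] uv [321.80234493 337.88154312]
dock [-121.6  -76.8] [23.  62.7] [184.6 222.2]
[[-0.969  0.235 -0.071]
 [ 0.239  0.969 -0.058]
 [ 0.056 -0.073 -0.996]]
scene tag_hole 0.94 [311.7, 286.0] 532 med [-64.4  50.  227.3] lo [-89.1  27.7 206.2] hi [-42.5  66.7 243.1]
scene tag 0.92 [312.2, 285.2] 555 med [-64.4  49.5 227. ] lo [-89.6  26.9 204.7] hi [-42.3  66.7 243.2]
scene peg 0.69 [287.2, 315.0] 79 med [-14.8  48.1 168.7] lo [-34.5  45.3 154. ] hi [  0.4  50.5 189. ]
peg proj [280.32340676 317.36081531] [299.58329761 300.16389805]
crop origin 239 255 scale 6.667
peg proj [244.7912888  147.33685648] [237.95717409 160.50151487]
crop origin 177 115 scale 6.667
```

View pics/scene9.png

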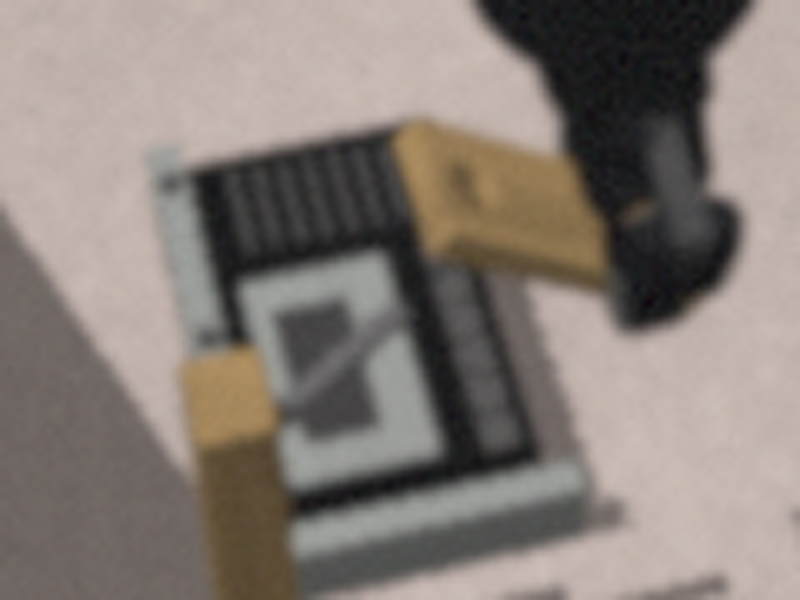

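The scene crop shows the tag tilted hole-end up, with the hole at crop (463,183) and the peg tip at (402,315). I check my wrist-derived hole estimate against that.

```bash
python3 - <<'E'
from h import *
s,M=stat(); p=r.read_camera("scene")
Mr=cv2.Rodrigues(np.array(p["rvec"],float))[0]
print("cam pos",(-Mr.T@np.array(p["tvec"]).ravel()).round(3))
def pr(w): q=Mr@w+np.array(p["tvec"]).ravel(); return np.array([p["cx"]+p["fx"]*q[0]/q[2],p["cy"]+p["fy"]*q[1]/q[2]])
def D(x,y,z): return np.r_[dock(x,y),z/1000]
def back(w): d=(w[:2]-C)*1000; return np.r_[d@ex,d@ey,w[2]*1000].round(1)
d=np.array([-.736,0,-.677]); n=np.array([-.677,0,.736])
for t in [-40,-44.5,-48]:
    # hole on the top line: z=-15.3+.919x ; mid = +5 n ; underside +10 n
    top=np.array([t+3.4,0,-15.3+.919*(t+3.4)])
    mid=top+5*n; und=top+10*n
    w=s["tcp_pos"]+M@mid/1000; u=s["tcp_pos"]+M@und/1000
    print(t,"hole mid dock",back(w),"under px",pr(u).round(1))
axis=M@n; print("tag underside normal in dock",(axis[:2]@ex).round(3),(axis[:2]@ey).round(3),axis[2].round(3))
for nm,P in [("tip",(-39,45,189)),("root",(0,45,150)),("posttop front L",(0,60,168)),("posttop front R",(0,30,168)),("post top back R",(24,30,168))]: print(nm,pr(D(*P)).round(1))
# pixel change per 10mm
u=pr(D(-45,45,200)); print("J per 10mm x,y,z",[(pr(D(-45+a,45+b,200+c))-u).round(2) for a,b,c in [(10,0,0),(0,10,0),(0,0,10)]])
E
```

```text
t 27.175 q [ 0.07  0.64 -0.84  1.9   0.57  0.97  0.27] dock xy [-103.6   42.6] z 186.5 tool x ang 166.13 tilt [-0.07  -0.057] F [-0.4 -0.1  0.4]
cam pos [0.816 0.655 0.854]
-40 hole mid dock [-61.3  46.3 229.4] under px [309.3 285.8]
-44.5 hole mid dock [-56.6  46.6 233.3] under px [306.7 285.1]
-48 hole mid dock [-52.9  46.9 236.3] under px [304.7 284.6]
tag underside normal in dock 0.637 -0.047 -0.77
tip [299.6 300.2]
root [280.3 317.4]
posttop front L [281.3 318.1]
posttop front R [278.  305.4]
post top back R [265.4 308.3]
J per 10mm x,y,z [array([-5.32,  1.19]), array([1.33, 4.21]), array([-0.19, -3.42])]
```

```bash
cat >> h.py <<'E'
def mv(dx,dy,dz):
    s,M=stat(); w=np.r_[ex*dx+ey*dy,dz]; print("tool offset mm",(M.T@w).round(1)); return M
HOLE=np.array([-42.8,0,0]); 
def hole(sl=42.58,z0=-15.25,t=-42.8):
    s,M=stat(); a=np.radians(sl); k=np.tan(a); x=t+5*np.sin(a); top=np.array([x,0,z0+k*x]); mid=top+5*np.array([-np.sin(a),0,np.cos(a)])
    w=s["tcp_pos"]+M@mid/1000; d=(w[:2]-C)*1000; h=np.r_[d@ex,d@ey,w[2]*1000]
    print("hole dock",h.round(1)," off-axis along e",round((h[0]+h[2]-150)/1.414,1),"dy",round(h[1]-45,1),"s",round((h[2]-150-h[0])/1.414,1))
E
python3 -c "
from h import *
hole();mv(11.7,-1.5,-35);mv(7.07,0,-7.07)"
```

```text
t 27.225 q [ 0.07  0.64 -0.84  1.9   0.57  0.97  0.27] dock xy [-103.7   42.6] z 186.5 tool x ang 166.12 tilt [-0.07  -0.057] F [ 0.   0.1 -0.3]
hole dock [-58.4  46.5 231.8]  off-axis along e 16.5 dy 1.5 s 99.1
t 27.225 q [ 0.07  0.64 -0.84  1.9   0.57  0.97  0.27] dock xy [-103.7   42.6] z 186.5 tool x ang 166.12 tilt [-0.07  -0.057] F [ 0.   0.1 -0.3]
tool offset mm [-13.6   0.9  34.3]
t 27.225 q [ 0.07  0.64 -0.84  1.9   0.57  0.97  0.27] dock xy [-103.7   42.6] z 186.5 tool x ang 166.12 tilt [-0.07  -0.057] F [ 0.   0.1 -0.3]
tool offset mm [-7.4  0.4  6.7]
```

drive_tool --pt "-0.006 0 0.015" --pt "-0.005 0 0.012" --pt "-0.003 0.001 0.007" --pt "0 0 0" --twist '[0, 0, 0, 0]' --gripper '[-1, -1, -1, -1]'

```text
clock: 27.72
tcp_pos: [0.5466, 0.2017, 0.1484]
orientation: [-0.032, 0.12, 0.992, -0.033]
ft_force: [0.6, 0.5, -0.4]
gripper_width: 0.0396
```

```bash
python3 - <<'E'
from h import *
hole(); mv(7.07,0,-7.07)
out=[]
for c,(u,v) in [("scene",(299,300)),("top",(238,158))]:
    p=r.read_camera(c); im=p["frame"][v-30:v+30,u-40:u+40]; out.append(cv2.resize(im,(400,300),interpolation=cv2.INTER_CUBIC))
cv2.imwrite("pics/c10.png",cv2.hconcat(out)[:,:,::-1])
E
```

```text
t 27.725 q [ 0.06  0.69 -0.81  1.91  0.62  0.92  0.25] dock xy [-90.6  40.7] z 148.4 tool x ang 166.1 tilt [-0.071 -0.058] F [ 0.6  0.5 -0.4]
hole dock [-45.3  44.6 193.7]  off-axis along e -1.1 dy -0.4 s 62.9
t 27.725 q [ 0.06  0.69 -0.81  1.91  0.62  0.92  0.25] dock xy [-90.6  40.7] z 148.4 tool x ang 166.1 tilt [-0.071 -0.058] F [ 0.6  0.5 -0.4]
tool offset mm [-7.4  0.4  6.7]
```

View pics/c10.png

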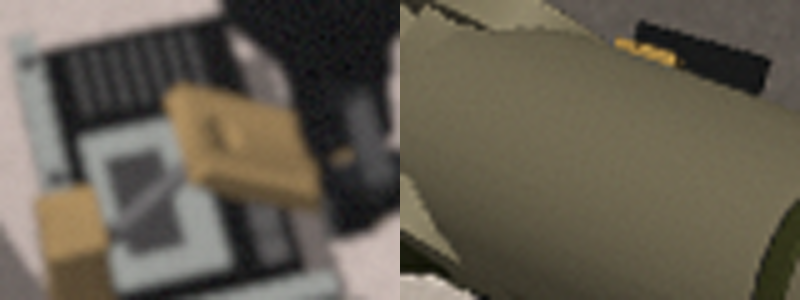

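The scene crop has the hole at (223,133), and the peg's tip would be at about (200,161), so the hole looks some mm off the axis. I measure the tag and peg together in that camera's depth, so its bias cancels.

```bash
cat > m.py <<'E'
from h import *
def rel():
    p=r.read_camera("scene"); W=world(p); D0=(W-np.r_[C,0])*1000; D=np.stack([D0@np.r_[ex,0],D0@np.r_[ey,0],D0[...,2]],-1)
    G=None
    for o in r.outline_of("tag",p):
        d=np.nanmedian(D[o["region"]],0)
        if abs(d[0]+50)<70 and abs(d[1]-45)<30: G=o["region"]; break
    Q=D[G]; Q=Q[~np.isnan(Q[:,0])]
    rng=np.random.default_rng(1); best=None
    for _ in range(400):
        a,b,c=Q[rng.choice(len(Q),3,replace=False)]; n=np.cross(b-a,c-a); L=np.linalg.norm(n)
        if L<100: continue
        n/=L; 
        if abs(n@[.68,0,-.73])<.85: continue
        i=abs((Q-a)@n)<2
        if best is None or i.sum()>best.sum(): best=i
    S=Q[best]; c=S.mean(0); n=np.linalg.svd(S-c)[2][2]; n*=np.sign(n[0])
    d=np.cross([0,1,0],n); d/=np.linalg.norm(d); d*=np.sign(d[0]); e=np.cross(n,d)
    uv=np.stack([(S-c)@d,(S-c)@e],1); rc=cv2.minAreaRect(uv.astype(np.float32))
    lo,hi=np.percentile(uv,[1,99],axis=0); print("pts",len(S),"normal",n.round(3),"along",lo[0].round(1),hi[0].round(1),"lateral",lo[1].round(1),hi[1].round(1),"rect",np.round(rc[1],1),round(rc[2],1))
    h=c+d*(hi[0]-14+.5)+e*(lo[1]+hi[1])/2-n*5
    P=None
    m=(D[...,0]>-45)&(D[...,0]<-3)&(abs(D[...,1]-47)<9)&(D[...,2]>145)&(D[...,2]<200)&~(cv2.dilate(G.astype(np.uint8),np.ones((3,3)))>0)
    P=D[m]; P=P[abs(P[:,0]+P[:,2]-150)<12]; 
    print("peg n",len(P),"med y",np.median(P[:,1]).round(1),"med x+z-150",np.median(P[:,0]+P[:,2]-150).round(1),"x",P[:,0].min().round(1),P[:,0].max().round(1))
    print("hole (scene)",h.round(1),"x+z-150",(h[0]+h[2]-150).round(1))
rel()
E
python3 m.py
```

```text
pts 364 normal [ 0.637 -0.05  -0.769] along -30.5 28.5 lateral -19.8 21.0 rect [41.8 80.7] 88.1
peg n 69 med y 48.2 med x+z-150 4.5 x -28.6 -3.2
hole (scene) [-46.7  46.8 203.3] x+z-150 6.6
```

```bash
python3 -c "
from h import *
mv(6,0,-11)"
```

```text
t 27.925 q [ 0.06  0.69 -0.81  1.91  0.62  0.92  0.25] dock xy [-90.6  41.2] z 149.7 tool x ang 166.13 tilt [-0.069 -0.057] F [ 0.8  0.2 -0.4]
tool offset mm [-6.6  0.7 10.6]
```

drive_tool --pt "0 0 0.004" --pt "-0.004 0 0.004" --pt "-0.003 0 0.003" --pt "0 0 0" --twist '[0, 0, 0, 0]' --gripper '[-1, -1, -1, -1]'

```text
clock: 28.42
tcp_pos: [0.5534, 0.1998, 0.1383]
orientation: [-0.03, 0.12, 0.992, -0.032]
ft_force: [-0.4, -0.4, -0.0]
gripper_width: 0.0391
```

```bash
python3 - <<'E'
import m
from m import *
hole(); mv(7.07,0,-7.07)
p=r.read_camera("scene"); u,v=299,300; im=p["frame"][v-30:v+30,u-40:u+40]; cv2.imwrite("pics/c11.png",cv2.resize(im,(600,450),interpolation=cv2.INTER_CUBIC)[:,:,::-1])
E
```

```text
pts 363 normal [ 0.636 -0.045 -0.771] along -28.4 27.9 lateral -19.9 21.4 rect [43.  58.3] 85.8
peg n 50 med y 48.1 med x+z-150 4.3 x -21.2 -3.1
hole (scene) [-40.1  45.4 192. ] x+z-150 2.0
t 28.525 q [ 0.06  0.71 -0.8   1.91  0.64  0.91  0.25] dock xy [-83.7  40.7] z 138.5 tool x ang 166.14 tilt [-0.068 -0.057] F [-0.7 -0.9 -0.2]
hole dock [-38.5  44.5 183.9]  off-axis along e -3.2 dy -0.5 s 51.2
t 28.525 q [ 0.06  0.71 -0.8   1.91  0.64  0.91  0.25] dock xy [-83.7  40.7] z 138.5 tool x ang 166.14 tilt [-0.068 -0.057] F [-0.7 -0.9 -0.2]
tool offset mm [-7.4  0.4  6.7]
```

View pics/c11.png

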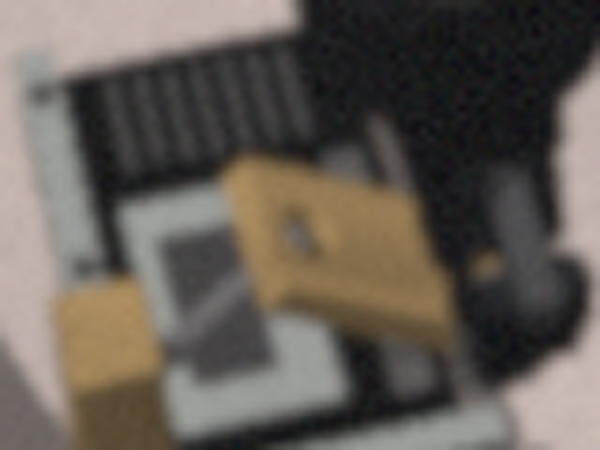

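The visible face is the tag's upper face, so the corrected hole estimate puts the peg tip inside the hole. The crop agrees: grey steel shows in the hole at (298,232), and the force is near zero. I advance along the peg, shifted slightly to +y.

drive_tool --pt "-0.004 0.002 0.0035" --pt "-0.004 0 0.0035" --pt "-0.004 0 0.0035" --pt "0 0 0" --twist '[0, 0, 0, 0]' --gripper '[-1, -1, -1, -1]'

```text
clock: 29.08
tcp_pos: [0.5657, 0.1984, 0.1266]
orientation: [-0.03, 0.12, 0.992, -0.032]
ft_force: [-0.3, -0.4, -0.5]
gripper_width: 0.0393
```

```bash
sed -i 's/-n\*5/+n*5/' m.py; python3 - <<'E'
import m
from m import *
hole()
E
```

```text
pts 328 normal [ 0.632 -0.048 -0.773] along -28.9 27.5 lateral -18.4 21.7 rect [40.9 59.3] 87.7
peg n 30 med y 48.2 med x+z-150 5.3 x -36.3 -3.1
hole (scene) [-21.5  47.2 172.5] x+z-150 1.0
t 29.175 q [ 0.05  0.73 -0.78  1.89  0.65  0.9   0.25] dock xy [-71.6  42.4] z 126.9 tool x ang 166.17 tilt [-0.067 -0.057] F [ 0.1  0.4 -0.3]
hole dock [-26.5  46.3 172.3]  off-axis along e -2.9 dy 1.3 s 34.5
```

drive_tool --pt "-0.004 0 0.003" --pt "-0.004 0 0.0035" --pt "-0.003 0 0.0035" --pt "0 0 0" --twist '[0, 0, 0, 0]' --gripper '[-1, -1, -1, -1]'

```text
clock: 29.68
tcp_pos: [0.5761, 0.1953, 0.1158]
orientation: [-0.03, 0.119, 0.992, -0.032]
ft_force: [-0.3, 0.1, 0.2]
gripper_width: 0.0394
```

```bash
python3 - <<'E'
import m
from m import *
hole()
p=r.read_camera("scene"); u,v=299,300; im=p["frame"][v-30:v+30,u-40:u+40]; cv2.imwrite("pics/c12.png",cv2.resize(im,(600,450),interpolation=cv2.INTER_CUBIC)[:,:,::-1])
E
```

```text
pts 307 normal [ 0.636 -0.038 -0.771] along -29.2 26.7 lateral -18.1 22.9 rect [41.6 58.2] 85.8
peg n 45 med y 47.8 med x+z-150 5.6 x -37.1 -13.4
hole (scene) [-10.8  47.  161.5] x+z-150 0.7
t 29.775 q [ 0.05  0.75 -0.77  1.88  0.67  0.9   0.26] dock xy [-60.5  42. ] z 116.1 tool x ang 166.19 tilt [-0.067 -0.057] F [ 0.7  0.4 -1.1]
hole dock [-15.4  45.8 161.5]  off-axis along e -2.8 dy 0.8 s 19.0
```

Depth shows the peg standing through the tag, with about 35 mm above it, and the hole about 17 mm from the root. I let go and withdraw upwards.

drive_tool --pt "0 0 0" --pt "0 0 0" --pt "0 0 0" --pt "0 0 0" --pt "0 0 0" --pt "0.01 0 -0.03" --pt "0.01 0 -0.05" --pt "0.02 0 -0.05" --pt "0.04 0 -0.03" --pt "0 0 0" --twist '[0, 0, 0, 0, 0, 0, 0, 0, 0, 0]' --gripper '[1, 1, 1, 1, 1, 1, 1, 1, 1, 1]'

```text
clock: 31.08
tcp_pos: [0.5069, 0.225, 0.2845]
orientation: [-0.03, 0.119, 0.992, -0.032]
ft_force: [0.8, 0.3, -1.1]
gripper_width: 0.0854
```

```bash
python3 - <<'E'
from h import *
stat()
try:
    import m
except Exception as e: print("rel",e)
p=r.read_camera("scene"); fit(p); u,v=295,300; im=p["frame"][v-45:v+45,u-60:u+60]; a=cv2.resize(im,(400,300),interpolation=cv2.INTER_CUBIC)
s=r.read_state(); p=r.read_camera("wrist"); fit(p,s); b=cv2.resize(p["frame"],(400,300)); 
cv2.imwrite("pics/end.png",cv2.hconcat([a,b])[:,:,::-1])
E
```

```text
t 31.075 q [ 0.1   0.51 -0.93  1.84  0.44  1.11  0.33] dock xy [-134.8   53.4] z 284.5 tool x ang 166.21 tilt [-0.067 -0.056] F [ 0.8  0.3 -1.1]
pts 101 normal [ 0.96  -0.051 -0.276] along -50.8 27.5 lateral -14.0 27.4 rect [41.  82.8] 87.4
peg n 70 med y 48.1 med x+z-150 4.4 x -37.9 -11.8
hole (scene) [  0.8  46.9 157.2] x+z-150 8.0
rec z 0.0405 [564.1  79.1] [152.4  89.3] 75.2
fence 160
line n 75 ang 75.71 ctr 618.86383 74.5396 w [-6.   6.4]
line n 64 ang -14.36 ctr 578.3178 164.73883 w [-6.6  2.7]
rec z 0.0415 [561.3  78.3] [150.3  90.4] 75.2
fence 654
line n 491 ang -14.92 ctr 581.6003 159.52567 w [-6.1  3.3]
line n 125 ang 76.77 ctr 604.77655 50.440228 w [-6.9  5.8]
```

View pics/end.png

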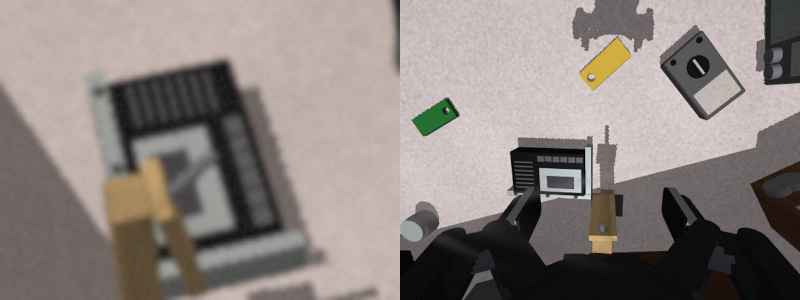

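```bash
python3 -c "
from h import *
print(r.close_job())"
```

```text
the job is handed in; nothing more can be done
None
```

The recorder is seated in the fence corner and the plywood tag is hanging on the peg. I handed the job in at about 31 s of the 69 s allowed.

- **Recorder:** I pushed it home in alternating x and y pushes. The last recorded contacts were about 13 N at the far fence and 10 N at the left fence. The final wrist fit puts its centre at (-45.6, -75.2) mm in the dock frame; flush is (-45, -75). Its yaw is within about 0.5° of the fences and its top is level at 41 mm.
- **Tag:** I tilted it about 42° in the grip by pressing its end on the post's top edge, then slid it down the peg and let go. In the last picture it hangs by its hole with the peg sticking through, and the gripper is clear.
- **Other goods:** I saw none of them moved in the pictures I took, though I did not re-measure them.

**Checks that disagreed or failed:**
- The first descent behind the recorder touched something with about 7 N, probably the recorder's top. I backed off and it had hardly moved.
- The first y push read about 12 N of vertical force. The recorder still measured flat afterwards.
- The scene camera put things 2–3 mm farther in x than the wrist camera, and disagreed by several mm on the hole position. Part of that was my mistake about which face of the tag was visible, which I corrected before sliding it on.

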